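# Find and release the latched mode key

### The arm

A 7-joint arm with a two-finger parallel gripper is mounted at the origin on a cart in front of the work surface, level with it; the furniture and walls round the work are solid. World frame = base frame: x ahead of the robot, y to its left, z up, the work surface at z = 0. Lengths are in m, angles in rad, forces in N, time in s.
With the tool pointing down it reaches from about 0.4 to 0.85 m from the base axis. Payload 10.4 kg.
Tool frame: the origin (TCP) lies at the very end of the fingers, on their centre line; the grasp point (between the pads) lies 19 mm behind it (ctrl.grasp_offset is the distance from the TCP to the grasp point, in m); z points along the fingers, y is the direction in which the jaws open and shut (so a half turn about z gives the same grasp; the last joint's range is limited). The gripper opens to 85 mm and grips with 20 to 120 N. Pads are 22 mm wide; open, the fingers measure 114 mm over their backs; the gripper's body (76 mm by 85 mm) begins 54 mm behind the grasp point. The pads swing forward as they close: fully open they stand 13 mm farther back than shut.
Start: joints at [1.15, 0.332, -0.065, 1.46, 0.022, 1.35, -0.088], TCP at [0.242, -0.576, 0.231] pointing down, gripper open.
Joint ranges: [-2.6, 2.6], [-0.5, 2.12], [-1.47, 1.34], [0.16, 2.42], [-1.27, 4.41], [0.06, 2.06], [-2.6, 2.6]. Speed limits (rad/s): [2.22, 2.22, 2.79, 2.79, 3.14, 3.14, 3.14].

### API

Orientations are given as a 3x3 rotation matrix whose columns are the frame's x, y, z axes.
In Python, from rig import ctrl gives the robot as it stands. Calls block until the motion is done:
- ctrl.goto(position, orientation): joint-space move of the TCP to a pose.
- ctrl.movel(position, orientation=None, vel=0.15): straight line of the TCP; orientation=None keeps the orientation; vel is the mean speed in m/s.
- ctrl.movej(angles): joint-space move.
- ctrl.open() and ctrl.close_gripper(): open the fingers fully, or close them until they stop; the grip force is fixed at half the most.
- ctrl.pause(seconds).
- ctrl.ik(position, orientation): joint angles nearest the present ones, or None.
- ctrl.read_camera(name): name is "scene" or "top" or "wrist"; returns the picture (480x640x3 uint8, blue, green, red); there is no depth.
- ctrl.camera_params(name): a dict with "intrinsics" (3x3 intrinsics, pixels), "k1" (the pictures are not rectified: a ray, as slopes to the right and down, at radius r is drawn at 1 + k1 r^2 times it, then the intrinsics apply), "rvec" (rotation vector, rad) and "tvec" (3), from world to camera coordinates, as OpenCV has them. Camera axes: x right, y down, z forward; pixel columns grow to the right and rows downward; lengths in m; the calibration is good to about 2 mm. A picture is of the moment at which its call begins: read the wrist's pose just before it. camera_params takes no time and is no camera call; for the wrist camera it gives the pose at the moment of the call.
A pose or a line that the arm cannot do raises ctrl.Unreachable and nothing moves.
- ctrl.sign_off(): hands the job in, once; it reports no verdict.
Readings, each from a call of its own:
- ctrl.current_time(): time.
- ctrl.current_q(): joint angles.
- ctrl.current_joint_vel(): joint speeds.
- ctrl.current_joint_efforts(): joint torques, N m.
- ctrl.current_position(): TCP position.
- ctrl.current_orientation(): TCP orientation.
- ctrl.current_wrist_force(): force on the tool from outside, world axes, zero at the start.
- ctrl.current_wrist_torque(): the same for the moment, N m.
- ctrl.current_opening(): finger opening in m.
Only numpy, scipy, OpenCV 4.12 (cv2) and the standard library are available. Lean on these libraries where they do the work, as an engineer would, in place of code of your own. Each camera call takes 0.05 s, during which the arm holds its last target.

### The job

One of the four identical keys on the mixer's white key box was left latched down. With closed fingertips tap all four lightly, one at a time from left to right, to feel which one is already down and does not give, never pushing a raised key as low as the latched one; after the fourth tap, press the latched key all the way down and let go, so that it springs up and all four keys stand equally high. Only touch the keys: do not pinch them or press with great force, and leave the things standing around where they are.

Things in the scene. Friction and masses are not known exactly. Their poses are not given: they have to be found in the camera images.
- key_box: fixed white key box, 130 (x) x 216 (y) x 54 mm. Origin: centre of its underside, on the table; z up, +y to its left end, +x to its raised back as the robot sees it. Four keys in a row on its lower front deck (34 mm high) at x = -18 mm, y = +69, +23, -23, -69 mm (left to right). Its back (x +25 to +65 mm) is 54 mm high; a small fixed dial on it, 66 mm high, has no part in the job.
- key_row (a point): point amid the four keys (box x = -18, y = 0 mm) at the height of an up key's top. Keys move straight down only, 13 mm at most from up, on a spring: 2 N to start, then 0.8 N per mm (6 N at 5 mm, 12.4 N at the bottom), and come back up. The latched one rests 7 mm down and does not give below about 7.6 N; pushed to the bottom (about 14 N) it unlatches and, let go, springs fully up.
- key_a: one of four identical grey push keys; which letter stands where in the row, and so where the latched one is, differs from start to start. Cap 34 (x) x 28 (y) mm in a black surround whose top is 44 mm above the box's underside. Origin: centre of the cap's top, moving with it; axes as the box. Up, the top is 60 mm above the box's underside.
- key_b: one of four identical grey push keys; which letter stands where in the row, and so where the latched one is, differs from start to start. Cap 34 (x) x 28 (y) mm in a black surround whose top is 44 mm above the box's underside. Origin: centre of the cap's top, moving with it; axes as the box. Up, the top is 60 mm above the box's underside.
- key_c: one of four identical grey push keys; which letter stands where in the row, and so where the latched one is, differs from start to start. Cap 34 (x) x 28 (y) mm in a black surround whose top is 44 mm above the box's underside. Origin: centre of the cap's top, moving with it; axes as the box. Up, the top is 60 mm above the box's underside.
- key_d: one of four identical grey push keys; which letter stands where in the row, and so where the latched one is, differs from start to start. Cap 34 (x) x 28 (y) mm in a black surround whose top is 44 mm above the box's underside. Origin: centre of the cap's top, moving with it; axes as the box. Up, the top is 60 mm above the box's underside.
- petri_dish: bystander, loose, not to be disturbed: covered glass petri dish, 91 mm across, 16 mm high. Origin: centre of its underside.
- matchbox: bystander, loose, not to be disturbed: matchbox, 36 x 53 x 15 mm. Origin: centre of its underside.
- slide_case: bystander, loose, not to be disturbed: dark flat case for glass slides, 46 x 107 x 34 mm. Origin: centre of its underside.
- small_beaker: bystander, loose, not to be disturbed: empty glass beaker, 53 mm across, 64 mm high. Origin: centre of its underside.
- dropper: bystander, loose, not to be disturbed: dropper bottle, 37 mm across, 102 mm high. Origin: centre of its underside.
- cream_pot: bystander, loose, not to be disturbed: white lidded pot, 63 mm across, 86 mm high. Origin: centre of its underside.

How it is judged:
On the way, in this order (a step that is already met when the one before it is completed fails the run):
1. the leftmost key is tapped with the fingers (more than 0.5 N), one key still being latched down (((y of key_a in the frame of key_box between 0.059 and 0.079 m and contact force between the fingers and key_a above 0.5 N) or (y of key_b in the frame of key_box between 0.059 and 0.079 m and contact force between the fingers and key_b above 0.5 N) or (y of key_c in the frame of key_box between 0.059 and 0.079 m and contact force between the fingers and key_c above 0.5 N) or (y of key_d in the frame of key_box between 0.059 and 0.079 m and contact force between the fingers and key_d above 0.5 N)) and z of any of key_a, key_b, key_c, key_d in the frame of key_box below 0.054 m), for 0.02 s.
2. the second key is tapped with the fingers (more than 0.5 N), one key still being latched down (((y of key_a in the frame of key_box between 0.013 and 0.033 m and contact force between the fingers and key_a above 0.5 N) or (y of key_b in the frame of key_box between 0.013 and 0.033 m and contact force between the fingers and key_b above 0.5 N) or (y of key_c in the frame of key_box between 0.013 and 0.033 m and contact force between the fingers and key_c above 0.5 N) or (y of key_d in the frame of key_box between 0.013 and 0.033 m and contact force between the fingers and key_d above 0.5 N)) and z of any of key_a, key_b, key_c, key_d in the frame of key_box below 0.054 m), for 0.02 s.
3. the third key is tapped with the fingers (more than 0.5 N), one key still being latched down (((y of key_a in the frame of key_box between -0.033 and -0.013 m and contact force between the fingers and key_a above 0.5 N) or (y of key_b in the frame of key_box between -0.033 and -0.013 m and contact force between the fingers and key_b above 0.5 N) or (y of key_c in the frame of key_box between -0.033 and -0.013 m and contact force between the fingers and key_c above 0.5 N) or (y of key_d in the frame of key_box between -0.033 and -0.013 m and contact force between the fingers and key_d above 0.5 N)) and z of any of key_a, key_b, key_c, key_d in the frame of key_box below 0.054 m), for 0.02 s.
4. the rightmost key is tapped with the fingers (more than 0.5 N), one key still being latched down (((y of key_a in the frame of key_box between -0.079 and -0.059 m and contact force between the fingers and key_a above 0.5 N) or (y of key_b in the frame of key_box between -0.079 and -0.059 m and contact force between the fingers and key_b above 0.5 N) or (y of key_c in the frame of key_box between -0.079 and -0.059 m and contact force between the fingers and key_c above 0.5 N) or (y of key_d in the frame of key_box between -0.079 and -0.059 m and contact force between the fingers and key_d above 0.5 N)) and z of any of key_a, key_b, key_c, key_d in the frame of key_box below 0.054 m), for 0.02 s.
5. the latched key is pressed down, more than 10 mm below the up height (z of any of key_a, key_b, key_c, key_d in the frame of key_box below 0.05 m), for 0.02 s.
At the end, for the whole second after the job is handed in: all four keys are up, each within 1.5 mm of its full height (z of each of key_a, key_b, key_c, key_d in the frame of key_box above 0.0585 m); the robot touches nothing.
It fails at once if a second key pushed more than 6.5 mm down while one is down (z of each of key_a, key_b in the frame of key_box below 0.0535 m or z of each of key_a, key_c in the frame of key_box below 0.0535 m or z of each of key_a, key_d in the frame of key_box below 0.0535 m or z of each of key_b, key_c in the frame of key_box below 0.0535 m or z of each of key_b, key_d in the frame of key_box below 0.0535 m or z of each of key_c, key_d in the frame of key_box below 0.0535 m).
It fails at once if a key pinched or pressed with more than 35 N (contact force between the fingers and key_a above 35 N or contact force between the fingers and key_b above 35 N or contact force between the fingers and key_c above 35 N or contact force between the fingers and key_d above 35 N).
It fails at once if a bystander lifted, carried or pushed more than 15 mm (distance of any of petri_dish, matchbox, slide_case, small_beaker, dropper, cream_pot from where it was at the start of the episode above 0.015 m).
It also fails if it takes over 51 s, if anything falls off the work surface, if the arm or the gripper's body presses on something with over 40 N, if the wrist force passes 120 N, or if a joint passes its speed limit or range.

## Working session

There is one attempt and no reset: what is moved stays moved. The work goes in short steps, each a Python script; the robot and the scene stay as the last script left them, time stands still between calls to the robot, and variables do not carry over. Pictures are saved under pics/ and viewed, and the job is handed in when it is done.

```bash
ls; mkdir -p pics; python3 - <<'E'
from rig import ctrl
import cv2
print(ctrl.current_time())
for n in ("scene","top","wrist"):
    cv2.imwrite(f"pics/{n}0.png",ctrl.read_camera(n))
    p=ctrl.camera_params(n);print(n,p)
print(ctrl.current_orientation())
E
```

```text
pics
0.0
scene {'intrinsics': array([[616.43977018,   0.        , 317.24116534],
       [  0.        , 616.43977018, 241.42145169],
       [  0.        ,   0.        ,   1.        ]]), 'k1': 0.05697736559759333, 'rvec': array([ 1.82955385, -0.81676104,  0.56385851]), 'tvec': array([-0.51907346,  0.17376286,  0.79384348])}
top {'intrinsics': array([[553.58962092,   0.        , 322.29329848],
       [  0.        , 553.58962092, 243.04653144],
       [  0.        ,   0.        ,   1.        ]]), 'k1': -0.17259441965256095, 'rvec': array([ 2.18470613, -2.03531998,  0.20326239]), 'tvec': array([-0.25066303,  0.5494999 ,  0.88842446])}
wrist {'intrinsics': array([[412.25413775,   0.        , 322.49994496],
       [  0.        , 412.25413775, 242.48114   ],
       [  0.        ,   0.        ,   1.        ]]), 'k1': -0.06016429179908934, 'rvec': array([-2.39355967,  1.58941063,  0.25028919]), 'tvec': array([-0.62341012, -0.03990533,  0.38004358])}
[[ 9.21924480e-01  3.87369397e-01 -4.51735724e-04]
 [ 3.87369657e-01 -9.21923997e-01  9.44884525e-04]
 [-5.04466552e-05 -1.04610089e-03 -9.99999452e-01]]
```

View pics/scene0.png

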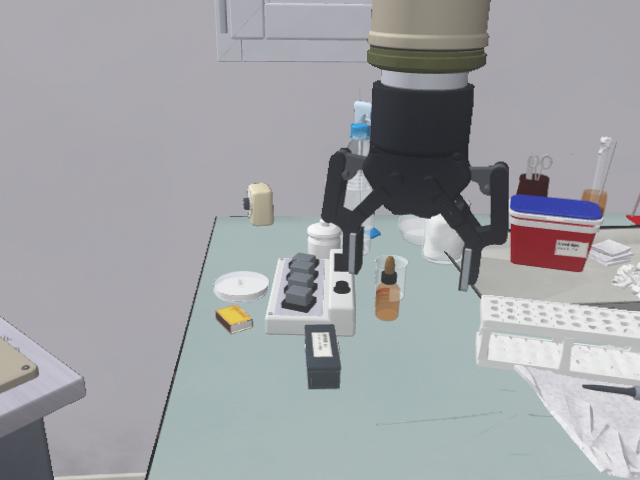

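View pics/top0.png

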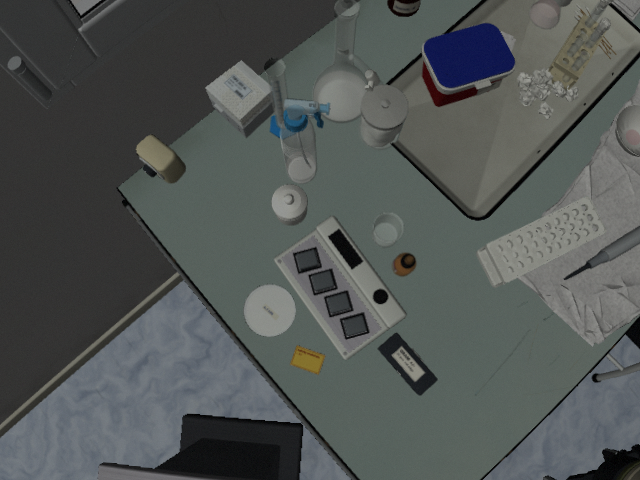

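View pics/wrist0.png

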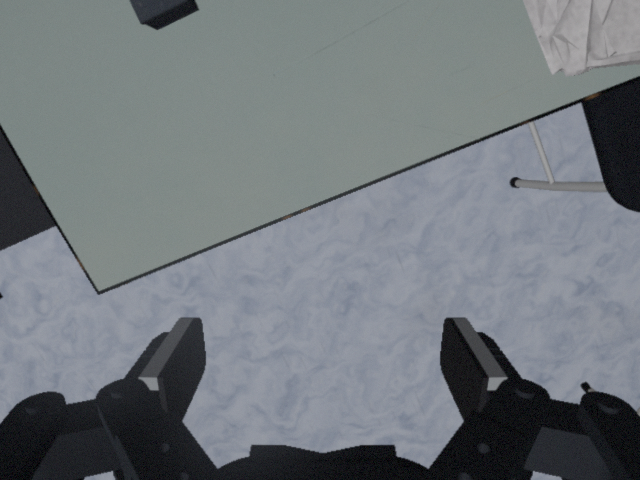

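The top view shows the box around (340,290), with its keys at about (307,260), (323,281), (339,303) and (355,326). The dish is at (270,310), the matchbox at (308,359), the slide case at (408,362), the dropper at (404,264) and the beaker at (388,229). Next I'll zoom in and measure.

```bash
cat > h.py <<'E'
import numpy as np, cv2
def ray(p,uv):
    K=p["intrinsics"]; d=np.array([p["k1"],0,0,0,0.])
    # drawn = 1+k1 r^2 -> OpenCV k1
    xy=cv2.undistortPoints(np.array(uv,float).reshape(-1,1,2),K,d).reshape(-1,2)
    R=cv2.Rodrigues(p["rvec"])[0]
    D=np.c_[xy,np.ones(len(xy))]@R
    C=-R.T@p["tvec"].ravel()
    return C,D
def onplane(p,uv,z):
    C,D=ray(p,uv); return C+D*((z-C[2])/D[:,2])[:,None]
def proj(p,X):
    return cv2.projectPoints(np.array(X,float).reshape(-1,3),p["rvec"],p["tvec"],p["intrinsics"],np.array([p["k1"],0,0,0,0.]))[0].reshape(-1,2)
E
python3 - <<'E'
import cv2,numpy as np
from rig import ctrl
from h import *
im=cv2.imread("pics/top0.png")
c=im[205:365,260:420]
cv2.imwrite("pics/crop.png",cv2.resize(c,None,fx=3.7,fy=3.7,interpolation=cv2.INTER_CUBIC))
g=cv2.cvtColor(im,cv2.COLOR_BGR2GRAY)
p=ctrl.camera_params("top")
for t in (60,80,100):
    m=((g<t)*255).astype(np.uint8)
    cs,_=cv2.findContours(m,cv2.RETR_EXTERNAL,cv2.CHAIN_APPROX_NONE)
    for k in cs:
        r=cv2.minAreaRect(k)
        if 200<cv2.contourArea(k)<1500 and 260<r[0][0]<420 and 205<r[0][1]<365:
            print(t,np.round(r[0],1),np.round(r[1],1),r[2],onplane(p,[r[0]],0.044)[0].round(4))
E
```

```text
60 [354.1 325.5] [21.6 24.9] 74.05460357666016 [ 0.4308 -0.2743  0.044 ]
60 [338.3 303.4] [21.3 25. ] 74.05460357666016 [ 0.4661 -0.2453  0.044 ]
60 [322.5 281.6] [21.2 24.9] 74.05460357666016 [ 0.5014 -0.2161  0.044 ]
60 [407.2 260.8] [19.8 14.8] 45.0 [ 0.5474 -0.359   0.044 ]
60 [306.9 260. ] [21.  24.6] 74.05460357666016 [ 0.5368 -0.1868  0.044 ]
60 [345.2 248.6] [40.7 13.8] 53.530765533447266 [ 0.5612 -0.251   0.044 ]
80 [354.3 325.3] [22.3 25.4] 74.05460357666016 [ 0.4311 -0.2747  0.044 ]
80 [338.2 303.1] [22.3 25.4] 74.05460357666016 [ 0.4667 -0.2452  0.044 ]
80 [322.7 281.6] [22.  25.3] 74.74488067626953 [ 0.5014 -0.2164  0.044 ]
80 [404. 264.] [21.2 25.5] 45.0 [ 0.5414 -0.3537  0.044 ]
80 [307. 260.] [21.8 25.2] 74.47589111328125 [ 0.5367 -0.1869  0.044 ]
80 [345.3 248.5] [40.7 14. ] 53.74616622924805 [ 0.5613 -0.2512  0.044 ]
```

View pics/crop.png

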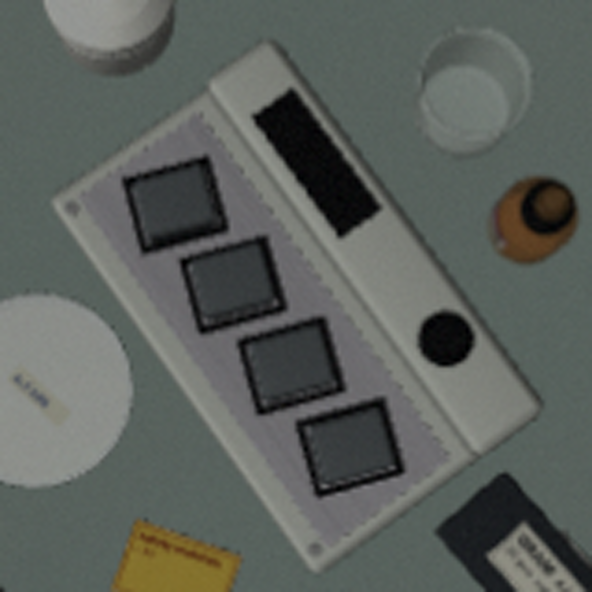

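```bash
cat >> h.py <<'E'
c4=np.array([[.5368,-.1868],[.5014,-.2162],[.4664,-.2452],[.4309,-.2745]])
yb=c4[0]-c4[3]; yb/=np.linalg.norm(yb); xb=np.array([yb[1],-yb[0]])
cen=c4.mean(0); keys=[cen+yb*s for s in (.069,.023,-.023,-.069)]
def ori(s=1):
    y=np.array([*(s*xb),0]); z=np.array([0,0,-1.]); return np.c_[np.cross(y,z),y,z]
E
python3 - <<'E'
from rig import ctrl
from h import *
print(keys,xb,np.linalg.norm(c4[0]-c4[3]))
p=ctrl.camera_params("top")
for s in (1,-1):
    print(s,[ctrl.ik([*k,z],ori(s)) is not None for k in keys for z in (.16,.08,.045)],ctrl.ik([*keys[0],.16],ori(s)))
# overlay check of box corners
C=cen+xb*.018
for z,xs in ((.034,-.065),(.054,.065)):
    print(proj(p,[[*(C+xb*xs+yb*t),z] for t in(.108,-.108)]).round(1))
s=ctrl.camera_params("scene"); print(proj(s,[[*k,.06] for k in keys]).round(1))
E
```

```text
[array([ 0.53701776, -0.18666537]), array([ 0.50158925, -0.21600512]), array([ 0.46616075, -0.24534488]), array([ 0.43073224, -0.27468463])] [ 0.63782071 -0.77018487] 0.1374994545443727
1 [True, True, True, True, True, True, True, True, True, True, True, True] [ 0.62843559  0.29312433 -0.4417065   1.68726242  0.133389    1.19104489
 -0.72549031]
-1 [True, True, True, True, True, True, True, True, True, True, True, True] [ 1.19753429  0.56459013 -1.23952483  1.66088594  0.54975468  1.31880919
  2.12422861]
[[272.  258.3]
 [345.  360.9]]
[[332.9 213.1]
 [408.3 315. ]]
[[303.4 252.1]
 [301.9 263.4]
 [300.3 275.8]
 [298.5 289.3]]
```

```bash
python3 - <<'E'
from rig import ctrl
from h import *
im=cv2.imread("pics/scene0.png")
s=ctrl.camera_params("scene")
big=cv2.resize(im[230:340,240:380],None,fx=5,fy=5,interpolation=cv2.INTER_CUBIC)
for k in keys:
    u,v=proj(s,[[*k,.06]])[0]; cv2.circle(big,(int((u-239.5)*5),int((v-229.5)*5)),3,(0,0,255),-1)
    cs=[[*(k+xb*a*.017+yb*b*.014),.06] for a,b in((1,1),(1,-1),(-1,-1),(-1,1))]
    cv2.polylines(big,[((proj(s,cs)-[239.5,229.5])*5).astype(np.int32)],True,(0,255,255),1)
cv2.imwrite("pics/sc.png",big)
E
```

```text
(no output)
```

View pics/sc.png

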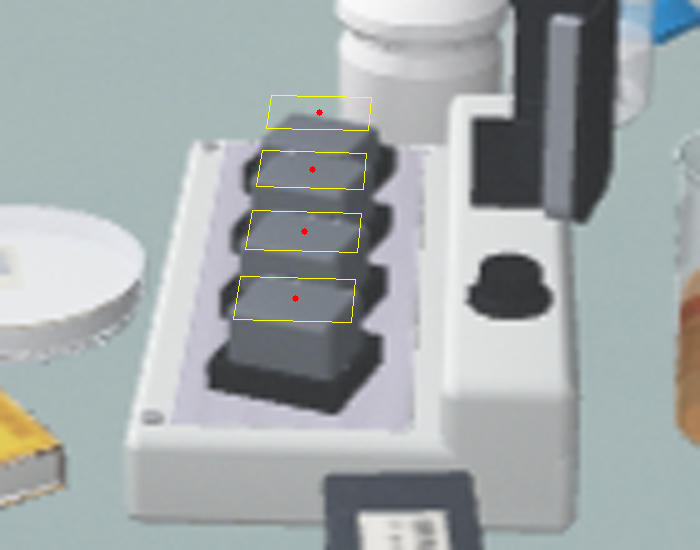

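The scene view agrees with the key positions from the top view. The far-left key's top looks lower than the outline I predicted for it, so it's probably the latched one, and the taps will check this.

```bash
cat >> h.py <<'E'
def fz(ctrl):
    return np.mean([ctrl.current_wrist_force()[2] for _ in range(1)])
def tap(ctrl,k,lo,thr=1.5,start=.064,step=.0007):
    R=ori(1)
    ctrl.movel([*k,.075],R,vel=.12); ctrl.movel([*k,start],R,vel=.05); ctrl.pause(.15)
    f0=fz(ctrl); z=start; log=[]
    while z>lo:
        z-=step; ctrl.movel([*k,z],R,vel=.02); ctrl.pause(.03)
        f=fz(ctrl)-f0; log.append((round(ctrl.current_position()[2]*1e3,2),round(f,2)))
        if abs(f)>thr: break
    ctrl.pause(.06); log.append(("hold",round(fz(ctrl)-f0,2)))
    ctrl.movel([*k,.075],R,vel=.08)
    print("f0",f0,"t",ctrl.current_time(),log)
E
python3 - <<'E'
from rig import ctrl
from h import *
ctrl.close_gripper(); print(ctrl.current_time(),ctrl.current_opening())
ctrl.goto([*keys[0],.17],ori(1)); print(ctrl.current_time(),ctrl.current_position())
ctrl.movel([*keys[0],.09],ori(1)); ctrl.pause(.2)
print(ctrl.current_time(),ctrl.current_wrist_force(),ctrl.current_position(),keys[0])
for n in ("scene","wrist"): cv2.imwrite(f"pics/{n}1.png",ctrl.read_camera(n))
E
```

```text
0.9167 -3.030147218366026e-05
2.7083 [ 0.53663098 -0.18836884  0.17005678]
3.5917 [0.68983292 0.47757504 0.31946195] [ 0.53767671 -0.18692688  0.09111542] [ 0.53701776 -0.18666537]
```

View pics/scene1.png

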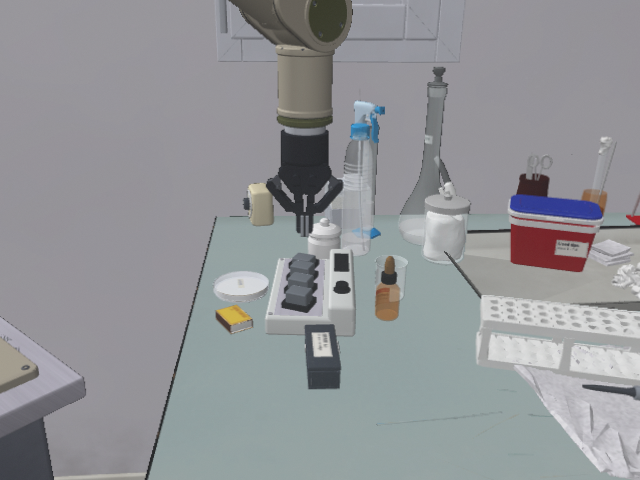

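View pics/wrist1.png

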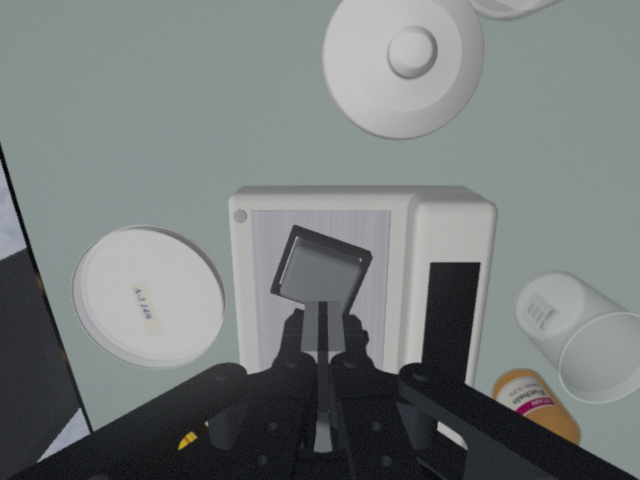

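```bash
python3 - <<'E'
from rig import ctrl
from h import *
p=ctrl.camera_params("wrist")
print(proj(p,[[*keys[0],z] for z in (.09,.06,.053)]).round(1), proj(p,[[*ctrl.current_position()]]))
E
```

```text
[[324.  322.8]
 [323.7 290.8]
 [323.7 284.7]] [[324.85872488 323.22706232]]
```

```bash
python3 - <<'E'
from rig import ctrl
from h import *
tap(ctrl,keys[0]+yb*.0015,.0505)
E
```

```text
f0 -0.06661560225778188 t 9.5 [(np.float64(63.37), np.float64(-0.41)), (np.float64(62.56), np.float64(-0.27)), (np.float64(61.85), np.float64(0.81)), (np.float64(61.15), np.float64(0.28)), (np.float64(60.46), np.float64(-0.12)), (np.float64(59.78), np.float64(0.42)), (np.float64(59.05), np.float64(0.67)), (np.float64(58.39), np.float64(-0.52)), (np.float64(57.67), np.float64(0.24)), (np.float64(56.99), np.float64(-0.01)), (np.float64(56.28), np.float64(0.29)), (np.float64(55.55), np.float64(0.52)), (np.float64(54.86), np.float64(-0.32)), (np.float64(54.13), np.float64(0.21)), (np.float64(53.52), np.float64(0.54)), (np.float64(53.24), np.float64(6.21)), ('hold', np.float64(5.76))]
```

Key 1 stopped hard at 53 mm with 6 N, so it's the latched one. I'll tap the other three gently and won't go below 56.5 mm on any of them.

```bash
python3 - <<'E'
from rig import ctrl
from h import *
for i in (1,2,3):
    tap(ctrl,keys[i]+yb*.001,.0565,thr=2.0,start=.0625)
E
```

```text
f0 -0.02243197489193595 t 12.1167 [(np.float64(61.87), np.float64(-0.68)), (np.float64(61.07), np.float64(0.08)), (np.float64(60.36), np.float64(0.36)), (np.float64(59.84), np.float64(2.51)), ('hold', np.float64(2.2))]
f0 -0.012718410725898605 t 14.7333 [(np.float64(61.87), np.float64(-0.76)), (np.float64(61.09), np.float64(0.17)), (np.float64(60.38), np.float64(-0.26)), (np.float64(59.84), np.float64(2.33)), ('hold', np.float64(1.79))]
f0 0.3785818533609168 t 17.6417 [(np.float64(61.86), np.float64(0.1)), (np.float64(61.07), np.float64(-0.59)), (np.float64(60.37), np.float64(-0.55)), (np.float64(59.81), np.float64(1.36)), (np.float64(59.09), np.float64(2.28)), ('hold', np.float64(2.39))]
```

```bash
python3 - <<'E'
from rig import ctrl
from h import *
R=ori(1);k=keys[0]+yb*.0015
ctrl.movel([*k,.09],R,vel=.15); ctrl.movel([*k,.058],R,vel=.08); ctrl.pause(.15)
f0=fz(ctrl)
for z in (.053,.051,.049,.048,.0475,.047,.0467,.0464,.0461,.0458,.0455):
    ctrl.movel([*k,z],R,vel=.02); ctrl.pause(.05)
    f=fz(ctrl)-f0; print(z,ctrl.current_position()[2].round(5),f.round(2))
    if f>17: break
ctrl.pause(.1);print(ctrl.current_position()[2],fz(ctrl)-f0)
ctrl.movel([*k,.075],R,vel=.08);ctrl.movel([*k,.2],R);ctrl.pause(.2)
cv2.imwrite("pics/wrist2.png",ctrl.read_camera("wrist"))
im=ctrl.read_camera("scene")
cv2.imwrite("pics/sc2.png",cv2.resize(im[230:340,240:380],None,fx=5,fy=5,interpolation=cv2.INTER_CUBIC))
cv2.imwrite("pics/top2.png",ctrl.read_camera("top"))
print(ctrl.current_time())
E
```

```text
0.053 0.05336 4.32
0.051 0.05166 9.03
0.049 0.04978 9.79
0.048 0.04886 9.89
0.0475 0.04842 11.94
0.047 0.04795 11.82
0.0467 0.04769 11.47
0.0464 0.04739 12.45
0.0461 0.04714 11.81
0.0458 0.04708 15.44
0.0455 0.04705 18.53
0.0470496586122927 18.166376943437246
24.8167
```

View pics/sc2.png

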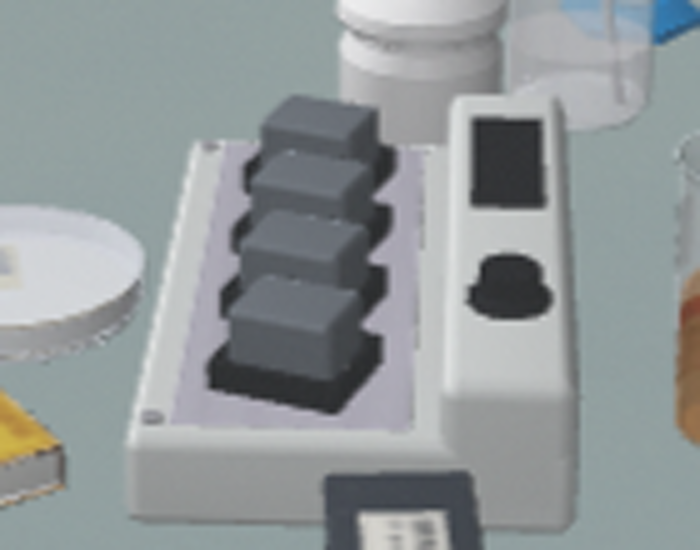

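View pics/top2.png

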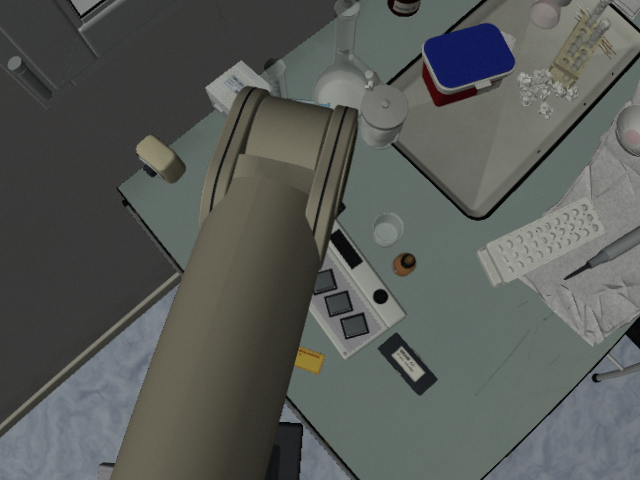

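The scene crop now shows the far-left key's top at about (320,112), where I predicted an up key would be. All four tops are evenly stepped. In the views I have, the bystanders haven't moved, and the arm is clear of everything at 0.2 m.

```bash
python3 - <<'E'
from rig import ctrl
print(ctrl.current_wrist_force(),ctrl.current_time()); ctrl.sign_off()
E
```

```text
[ 0.00308855 -0.30272659  0.83335752] 24.8167
the job is handed in; nothing more can be done
```

The latched key was the leftmost one. It has been released, and the job was handed in at 24.8 s of the 51 s allowed.

- **Taps:** I tapped all four keys left to right with closed fingertips. The leftmost stopped hard at 53.2 mm with about 6 N. The other three met the fingers at about 60 mm with 1.8–2.5 N and went down 1 mm at most.
- **Press:** I then pushed the leftmost key to its stop at 47.05 mm with about 18 N and let go.
- **Final checks:** The scene picture shows all four caps standing at the predicted up height, and the wrist force was back near zero with the arm at 0.2 m. I didn't tap the released key again.
- **Bystanders:** None looks moved in the last pictures, judged by eye. In the last top view the arm hid the petri dish and the cream pot, so I judged those from the scene crop, which shows only part of each.
- **Disagreement:** The wrist camera put the leftmost key about 4 mm further left than the top camera did. I aimed 1–1.5 mm that way, well within the cap, and every tap landed on its key.

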